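# Hold the shaft collar on its flat on the hoop roller

## Robot

A 6-joint arm with a two-finger parallel gripper is mounted at the origin on the work surface. World frame = base frame: x ahead of the robot, y to its left, z up, the work surface at z = 0. Lengths are in m, angles in rad, forces in N, time in s.
With the tool pointing down it reaches from about 0.325 to 0.875 m from the base axis. Payload 4.4 kg.
Tool frame: the origin (TCP) lies midway between the tips of the shut fingers; the grasp point (between the pads) lies 19 mm behind it (robot.tcp_to_grasp is the distance from the TCP to the grasp point, in m); z points along the fingers, y is the line along which they close (so a half turn about z gives the same grasp; the last joint's range is limited). The gripper opens to 85 mm and grips with 20 to 120 N. Pads are 22 mm wide; open, the fingers measure 114 mm over their backs; the gripper's body (76 mm by 85 mm) begins 54 mm behind the grasp point. The pads swing forward as they close: fully open they stand 13 mm farther back than shut.
Start: joints at [-1.47, 0.207, 1.542, -0, 1.393, -0.15], TCP at [0.143, -0.557, 0.231] pointing down, gripper open.
Joint ranges: [-2.73, 2.73], [-0.86, 2.22], [0.23, 2.46], [-1.11, 4.25], [0.08, 2.63], [-2.82, 2.82]. Speed limits (rad/s): [2.79, 2.79, 3.14, 3.14, 3.14, 3.14].

## Interface

Orientations are given as a 3x3 rotation matrix whose columns are the frame's x, y, z axes.
In Python, from workcell import telemetry, capture, camera_info, robot gives the robot as it stands.
- The arm moves only by the tool play_rows, never from a script. Its argument "commands" is one flat list of numbers, 6 for each row, row after row: the shift along the tool's x, y, z in mm, then the turn, a rotation vector about the tool's x, y, z in rad. A call has 1 to 8 rows; each row is the pose to reach, as a shift and turn from the pose commanded when the call began, along the tool's axes at that moment; what a row does not reach only later rows make up. A row lasts 1/8 s, in which the tool goes at most 62.5 mm and 10.7 degrees, less where a joint would pass 70% of its speed; a pose out of reach is approached as far as the arm can. A call with a gripper value outside its range is refused whole. "hand" is the closure, from -1 (fully open) to 1 (shut), set as the call begins (left out, the last holds). The fingers move at their own pace and stop on an object; "newtons" is the grip in N (left out, the last holds). Time passes only in rows, so rows that repeat a pose let the fingers close. It gives the time, the measured TCP pose, the force, the opening and the grip force at its end, in the units of the state.
- telemetry.sense(): the state, without advancing time (a new reading comes with each control period).
- capture(name): name is "scene" or "top" or "wrist"; returns the picture (420x560x3 uint8, red, green, blue); there is no depth.
- camera_info(name): a dict with "intrinsics" (3x3 intrinsics, pixels), "world_from_camera" (4x4, takes a point from camera to world coordinates); the wrist camera has in their place "tool_from_camera" (4x4, takes a point from camera to tool coordinates, whose origin is the TCP and whose axes are the flange's). Camera axes: x right, y up, looking along -z (the intrinsics and any distortion apply to the point x, -y, -z); pixel columns grow to the right and rows downward; lengths in m; the calibration is good to about 2 mm. A picture is of the moment at which its call begins: read the wrist's pose just before it. camera_info takes no time and is no camera call.
- robot.job_done(): hands the job in; it is judged then, once.
The state is a dict: "time": time; "qpos": joint angles; "qd": joint speeds; "joint_efforts": joint torques, N m; "eef_pos": TCP position; "ee_rot": TCP orientation; "wrist_force": force on the tool from outside, world axes, zero at the start; "ft_torque": the same for the moment, N m; "width": opening from 0.0 (shut) to 1.0 (fully open); "gripper_force": force on a finger pad.
Only numpy, scipy, OpenCV 4.12 (cv2) and the standard library are available. Lean on these libraries where they do the work, as an engineer would, in place of code of your own. Each camera call takes 0.05 s, during which the arm holds its last target. There are 200 camera calls.

## Task

One roll of the green hoop roller has no collar yet. Turn its bare shaft until the flat squarely faces the handwheel side of the machine; only then slip the loose aluminium shaft collar over it, set screw on the flat, and press it down until the sprung roll is fully home. Finish while still holding the collar pressed down there, screw towards the handwheel side, so that your mate can tighten it; leave everything else where it lies.

Things in the scene. Friction and masses are not known exactly. Their poses are not given: they have to be found in the camera images.
- bender: Green bench hoop roller, fixed; dark deck 230 x 310 mm, top 80 mm above the bench; three upright shafts with grooved rolls. Origin: centre of its underside. +x points to its handwheel side, roughly away from the robot (within 15 degrees); z up. Shaft axes in this frame, mm: the bare one (no collar) x -40, y 75; two finished ones, 172 tall, at (-40, -75) and (40, 0).
- idler_shaft (a joint): Turning angle of the bare shaft about the vertical, rad, counter-clockwise from above. 0: its flat faces straight to the handwheel side (the machine's +x). It turns endlessly with light friction (0.04 N m), stays where it is left, and carries its roll round with it.
- shaft_top (a point): Centre of the bare shaft's top end, on its axis, 172 mm above the bench. Upright dark steel shaft 24 mm across; its top 46 mm are D-shaped: one bright flat 8 mm from the axis, 18 mm wide, running out at the top end (20 mm across the flat); 2 mm chamfer. 38 mm of it stand clear above the roll.
- shaft_flat (a point): Centre of the flat, on its surface: 8 mm from the shaft's axis and 20 mm below its top. x axis: straight out of the flat; z up; turns with the shaft.
- roll: Grooved steel roll on the bare shaft, turning with it: 60 mm across the flanges, 42 mm tall with the hub on top (36 mm across, 4 high) that the collar sits on. Origin: centre of its underside, on the shaft axis. A spring holds the origin 92 mm above the bench; the roll slides down 6 mm to its stop (86 mm: fully home) against 4 N at first, 10 N when home, and rises again when let go.
- collar: Loose aluminium shaft collar: ring 40 mm outside, 26 mm bore, 16 mm tall, 0.1 kg, lying flat on the bench. Origin: centre of its underside; z up along the bore; x towards the set screw. The dark screw's head, 10 mm thick, sticks out 7.5 mm at mid height; its tip stands into the bore to 9.5 mm from the centre, so it goes on only with the screw within some 15 degrees of the flat.
- collar_screw (a point): Outer end of the set screw's head, 27.5 mm from the collar's centre and 8 mm above its underside.
- bush: Bystander: brass bush, 36 mm across, 26 mm tall, no screw. Origin: centre of its underside.
- spacer: Bystander: dark steel spacer ring, 44 mm across, 10 mm tall, no screw. Origin: centre of its underside.
- hammer: Bystander: hammer, 260 mm long, lying on the bench with its head away from the machine. Origin: on the bench, midway along it.
- hex_key: Bystander: dark L-shaped hex key, 84 x 26 mm, 6 mm thick, lying on the machine's deck near its handwheel-side edge. Origin under its long arm's middle.
- oil_bottle: Bystander: yellow oil bottle with a red cap, 52 mm across, 90 mm tall. Origin: centre of its underside.
- bucket: Bystander: small coopered bucket, 160 mm across the mouth, 150 mm tall. Origin: centre of its underside.
- hoop: Bystander: steel hoop lying on the bench, 150 mm across, 24 mm tall. Origin: centre of its underside.
There are look-alikes about, which are no part of the job. There is more than one size of the collar; the one meant has the size given above.

How it is judged:
By the outcome, as a careful person would: the job done as asked, in the order asked, and still so for the second after the job is handed in, while the arm keeps its last pose, push and grip.
It also fails if it takes over 70 s, if anything falls off the work surface, if the arm or the gripper's body presses on something with over 40 N, if the wrist force passes 120 N, or if a joint passes its speed limit or range.

## Working session

There is one attempt and no reset: what is moved stays moved. The work goes in short steps, Python scripts to look and compute and a tool call to move; the robot and the scene stay as the last step left them, time stands still between calls to the robot, and variables do not carry over. Pictures are saved under pics/ and viewed, at most 10 in all, crops included, and the job is handed in when it is done.

Besides the shell and the picture viewer there is one more tool, called by a JSON object that holds its "name" and its "arguments". play_rows: Moves the arm, as the interface text tells. Its arguments: {"type":"object","properties":{"commands":{"type":"array","items":{"type":"number"}},"hand":{"type":"number"},"newtons":{"type":"number"}},"required":["commands"]}

```bash
mkdir -p pics
cat > h.py <<'E'
import numpy as np, cv2
from workcell import telemetry, capture, camera_info, robot
def snap(name,fn):
    s=telemetry.sense(); im=capture(name); cv2.imwrite('pics/'+fn,im[:,:,::-1]); return s,im
def cam(name,s=None):
    c=camera_info(name); K=np.array(c['intrinsics'])
    if 'world_from_camera' in c: T=np.array(c['world_from_camera'])
    else:
        W=np.eye(4); W[:3,:3]=np.array(s['ee_rot']).reshape(3,3); W[:3,3]=s['eef_pos']; T=W@np.array(c['tool_from_camera'])
    return K,T,c
def ray(name,u,v,z,s=None):
    K,T,c=cam(name,s); d=np.linalg.inv(K)@[u,v,1]; d=T[:3,:3]@[d[0],-d[1],-d[2]]
    return T[:3,3]+d*(z-T[2,3])/d[2]
def proj(name,p,s=None):
    K,T,c=cam(name,s); q=T[:3,:3].T@(np.array(p)-T[:3,3]); q=K@[q[0],-q[1],-q[2]]; return q[:2]/q[2]
E
python3 - <<'E'
from h import *
s,a=snap('top','top.png'); s,b=snap('scene','scene.png')
for n in('top','scene','wrist'): print(camera_info(n))
print(s)
E
```

```text
{'intrinsics': array([[476.51784012,   0.        , 282.1538543 ],
       [  0.        , 476.51784012, 197.7864945 ],
       [  0.        ,   0.        ,   1.        ]]), 'world_from_camera': array([[-0.00552305,  0.98679745, -0.16186502,  0.32653022],
       [-0.99997807, -0.00485862,  0.00450037, -0.02548214],
       [ 0.00365451,  0.16188633,  0.98680265,  1.4968956 ],
       [ 0.        ,  0.        ,  0.        ,  1.        ]])}
{'intrinsics': array([[504.40677983,   0.        , 274.01028687],
       [  0.        , 504.40677983, 208.00506323],
       [  0.        ,   0.        ,   1.        ]]), 'world_from_camera': array([[ 0.72467886, -0.51477547,  0.45809035,  1.18068559],
       [ 0.689015  ,  0.53171462, -0.49248136, -0.70945896],
       [ 0.00994399,  0.67252195,  0.74001036,  1.15836733],
       [ 0.        ,  0.        ,  0.        ,  1.        ]])}
{'intrinsics': array([[328.76168215,   0.        , 278.55198704],
       [  0.        , 328.76168215, 208.25632983],
       [  0.        ,   0.        ,   1.        ]]), 'tool_from_camera': array([[-1.45497877e-04,  9.49921991
[... 407 characters left out ...]
     1.39350531e+00, -1.50466166e-01]), 'qd': array([-0.0004732 ,  0.0016008 ,  0.00033103, -0.00126886,  0.00168036,
       -0.00070261]), 'joint_efforts': array([ 2.77195186e-04, -3.84387481e+01, -2.92810285e+01, -1.19210117e-04,
        5.10243335e-03, -2.31122364e-06]), 'eef_pos': array([ 0.14259779, -0.55624914,  0.230121  ]), 'ee_rot': array([[ 9.68729647e-01,  2.48118556e-01, -2.32617825e-04],
       [ 2.48118430e-01, -9.68727010e-01,  2.28562404e-03],
       [ 3.41762566e-04, -2.27186854e-03, -9.99997361e-01]]), 'wrist_force': array([-0.37280172, -0.12475138, -0.50257073]), 'ft_torque': array([ 0.01941259, -0.00498827, -0.04238425]), 'gripper_force': 0.0, 'width': 1.0031724745604291}
```

View pics/top.png

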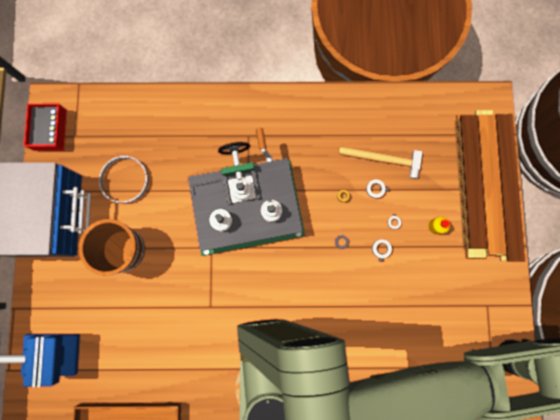

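View pics/scene.png

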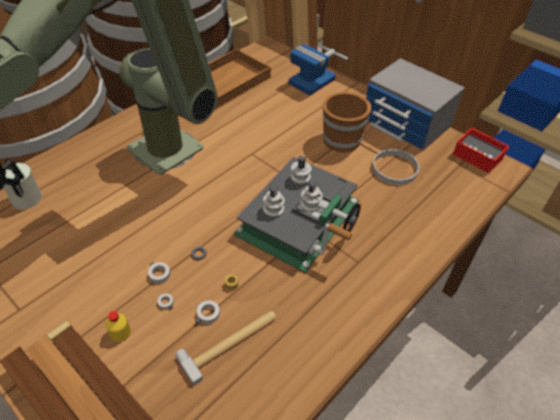

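The top view shows the machine centred near (245,205). Its bare shaft should be the lower-left one at (220,220). Three silver rings lie at (376,188), (394,222) and (382,249); the small one at (394,222) looks about 40 mm across. I'll measure these next.

Run:
```python
from h import *
a=cv2.imread('pics/top.png'); b=cv2.imread('pics/scene.png')
c1=cv2.resize(a[170:270,325:425],(400,400),interpolation=3)
c2=cv2.resize(a[135:265,180:310],(400,400),interpolation=3)
cv2.imwrite('pics/c.png',np.hstack([c1,c2]))
hsv=cv2.cvtColor(a,cv2.COLOR_BGR2HSV)
m=((hsv[...,1]<70)&(hsv[...,2]>110)).astype('uint8')
n,l,st,ce=cv2.connectedComponentsWithStats(m[165:275,320:420])
for i in range(1,n):
    if st[i,4]>15:
        x,y,w,h=st[i,:4]; x+=320;y+=165; u,v=x+w/2-.5,y+h/2-.5
        p=ray('top',u,v,.012); mmpp=np.linalg.norm(ray('top',u+1,v,.012)-p)*1e3
        print(u,v,p.round(3),'w,h mm',w*mmpp,h*mmpp)
# deck: dark mask
d=((hsv[...,2]<95)&(hsv[...,1]<110)).astype('uint8'); d[:150]=0;d[260:]=0;d[:,:180]=0;d[:,310:]=0
d=cv2.morphologyEx(d,2,np.ones((3,3)));d=cv2.morphologyEx(d,3,np.ones((9,9)))
cn=max(cv2.findContours(d,0,2)[0],key=cv2.contourArea)
P=np.array([ray('top',*q[0],.08)[:2]*1e3 for q in cn],dtype=np.float32)
r=cv2.minAreaRect(P); print('deck',r)
for q in[(220,216),(271,206),(240,183)]: print(q,ray('top',*q,.172))
```

```text
414.5 171.0 [ 0.655 -0.455  0.012] w,h mm 31.93880431645665 41.52044561139365
376.0 188.5 [ 0.598 -0.33   0.012] w,h mm 66.62521115215714 57.107323844706116
394.0 221.5 [ 0.493 -0.382  0.012] w,h mm 40.790044821255556 43.92774057673675
341.5 241.5 [ 0.431 -0.216  0.012] w,h mm 37.36642651713772 37.36642651713772
381.5 250.0 [ 0.404 -0.34   0.012] w,h mm 62.13615038544518 65.24295790471743
deck ((486.5452880859375, 118.4632797241211), (54.20757293701172, 50.190425872802734), 30.676416397094727)
(220, 216) [0.49305515 0.14270705 0.172     ]
(271, 206) [ 5.20624013e-01 -6.01588441e-05  1.72000000e-01]
(240, 183) [0.58686018 0.08757983 0.172     ]
```

View pics/c.png

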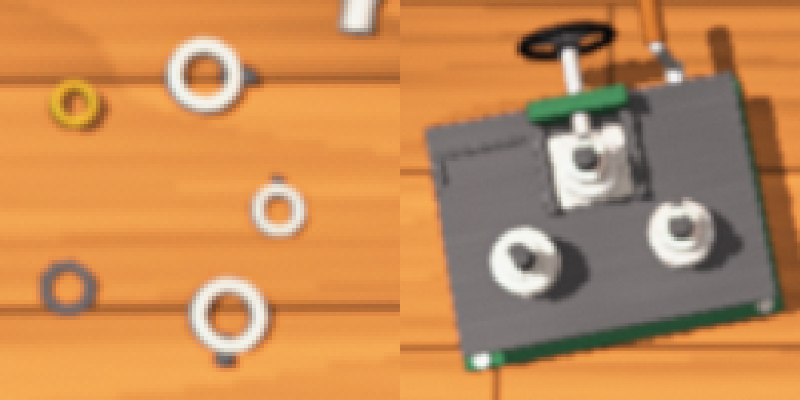

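The crop confirms it. The small collar, with a roughly 41 mm ring, is at about (0.493, -0.382), and its screw points along world +x. The bare shaft is at about (0.493, 0.143) and the machine's yaw is about 10.5°. I'll fly over the collar first for a close look.

{"name": "play_rows", "arguments": {"commands": [55,-12,4,0,0,0.035,110,-24,8,0,0,0.07,165,-36,12,0,0,0.105,220,-48,16,0,0,0.14,275,-60,20,0,0,0.175,330,-72,24,0,0,0.21,382,-82,30,0,0,0.25,382,-82,30,0,0,0.25], "hand": -1}}

```text
time: 1.1
eef_pos: [0.4948, -0.3798, 0.1998]
ee_rot: [[1.0, 0.006, -0.001], [0.006, -1.0, 0.002], [-0.001, -0.002, -1.0]]
wrist_force: [0.5, -0.4, -0.1]
width: 1.001
gripper_force: 0.0
```

Run:
```python
from h import *
s,a=snap('wrist','w1.png'); print(s['eef_pos'],s['ee_rot'],s['time'],proj('wrist',[.493,-.382,.012],s))
```

```text
[ 0.49481879 -0.37982988  0.1997653 ] [[ 9.99980798e-01  6.12975887e-03 -9.11289721e-04]
 [ 6.13175978e-03 -9.99978760e-01  2.20935584e-03]
 [-8.97727546e-04 -2.21490123e-03 -9.99997144e-01]] 1.1 [280.91337762 183.49713099]
```

View pics/w1.png

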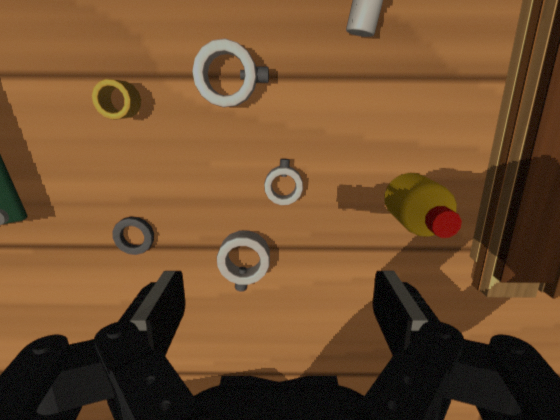

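The wrist view shows the collar ring at (284,186) with its screw at (285,163), pointing nearly along +x. The fingers have room on both y sides. I'll measure it now and then go to the shaft.

```bash
cat > ring.py <<'E'
from h import *
def collar(fn,s,u,v,z=.016,R=45):
    a=cv2.imread(fn); hsv=cv2.cvtColor(a,cv2.COLOR_BGR2HSV); 
    yy,xx=np.mgrid[:420,:560]; near=np.hypot(xx-u,yy-v)<R
    m=((hsv[...,1]<60)&(hsv[...,2]>120)&near).astype('uint8')
    c=max(cv2.findContours(m,0,1)[0],key=cv2.contourArea)
    P=np.array([ray('wrist',*q[0],z,s)[:2] for q in c])*1e3
    (x,y),r=cv2.minEnclosingCircle(P.astype(np.float32)); e=cv2.fitEllipse(c)
    ce=ray('wrist',*e[0],z,s)[:2]
    d=((hsv[...,2]<105)&(hsv[...,1]<110)&near).astype('uint8')
    n,l,st,cc=cv2.connectedComponentsWithStats(d)
    print('enc',x,y,r,'ellipse',ce*1e3,e)
    for i in range(1,n):
        if st[i,4]>10:
            p=ray('wrist',*cc[i],.010,s)[:2]; w=p-ce; print('dark',cc[i],st[i,4],p*1e3,'dist',np.hypot(*w)*1e3,'yaw deg',np.degrees(np.arctan2(w[1],w[0])))
E
python3 - <<'E'
from ring import *
s=telemetry.sense(); collar('pics/w1.png',s,284,180,R=32)
E
```

```text
enc 489.2356262207031 -385.693603515625 19.50199317932129 ellipse [ 489.5194412  -385.65193252] ((283.02239990234375, 185.97569274902344), (35.9603157043457, 36.89667510986328), 108.48295593261719)
dark [285.51666667 165.59166667] 120 [ 509.42748349 -388.10019333] dist 20.058019069872223 yaw deg -7.010945556301633
dark [281.08333333 193.875     ] 72 [ 479.42479801 -383.77443429] dist 10.267756358946265 yaw deg 169.46397034127853
```

{"name": "play_rows", "arguments": {"commands": [0,-60,-12,0,0,0,0,-120,-24,0,0,0,0,-180,-36,0,0,0,0,-240,-48,0,0,0,0,-300,-60,0,0,0,0,-360,-72,0,0,0,0,-420,-80,0,0,0,-20,-480,-80,0,0,0]}}

```text
time: 2.15
eef_pos: [0.4727, 0.097, 0.2823]
ee_rot: [[1.0, -0.001, 0.003], [-0.001, -1.0, -0.0], [0.003, 0.0, -1.0]]
wrist_force: [0.6, 1.5, 0.4]
width: 0.999
gripper_force: 0.0
```

{"name": "play_rows", "arguments": {"commands": [-10,-40,0,0,0,0,-10,-40,0,0,0,0]}}

```text
time: 2.4
eef_pos: [0.4611, 0.1375, 0.2812]
ee_rot: [[1.0, 0.004, -0.0], [0.004, -1.0, -0.0], [-0.0, 0.0, -1.0]]
wrist_force: [0.6, 0.3, 0.1]
width: 0.998
gripper_force: 0.0
```

Run:
```python
from h import *
s,a=snap('wrist','w2.png'); print(s['eef_pos'],s['time'],proj('wrist',[.493,.143,.172],s),proj('wrist',[.5206,0,.172],s),proj('wrist',[.587,.0876,.172],s))
```

```text
[0.46107057 0.13748117 0.28124903] 2.4 [271.40831189 165.60119873] [462.61682284 129.7275025 ] [352.00582281  29.76001468]
```

View pics/w2.png

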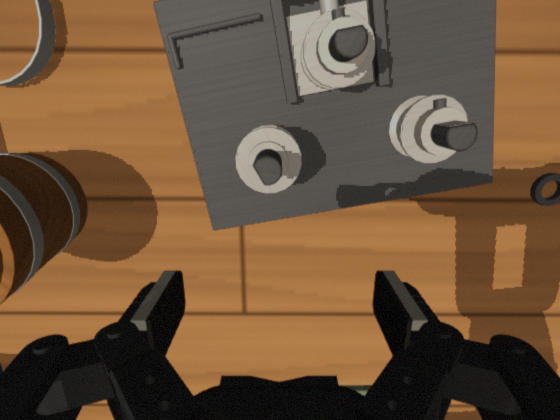

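The bare shaft is at about (268,165), with the finished ones at (465,133) and (352,40). I'll magnify the bare shaft and detect all three tops.

Run:
```python
from h import *
s=telemetry.sense()
a=cv2.imread('pics/w2.png'); cv2.imwrite('pics/c2.png',np.hstack([cv2.resize(a[120:200,228:308],(560,560),interpolation=3)]))
```

```text
(no output)
```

View pics/c2.png

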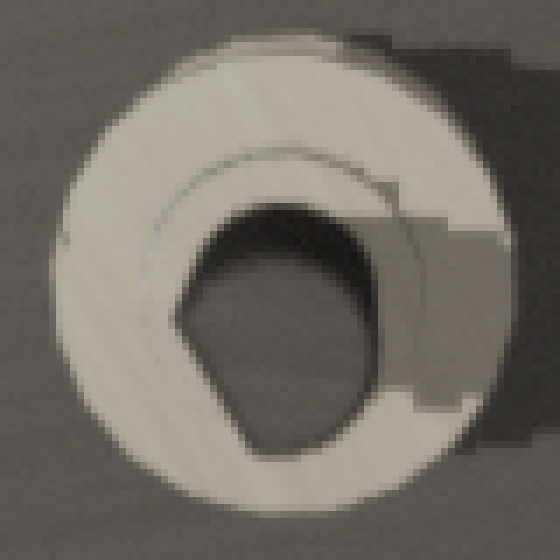

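The shaft's flat faces down and to the left in the picture. Its top chord runs from about (253.7,165.7) to (264.4,184.3). Next I'll compute the centre, the flat's angle and the machine's yaw.

Run:
```python
from h import *
s=telemetry.sense()
A=ray('wrist',253.7,165.7,.172,s)[:2];B=ray('wrist',264.4,184.3,.172,s)[:2]
d=(B-A);L=np.hypot(*d);d/=L; n=np.array([d[1],-d[0]]); 
if n[1]<0:n=-n
ang=np.degrees(np.arctan2(n[1],n[0])); print('chord',L,'flat yaw',ang,'centre',(A+B)/2-.008*n)
for q in[(228+377/7,120+345/7),(228+300/7,120+455/7)]:print('rim',ray('wrist',*q,.172,s))
a=cv2.imread('pics/w2.png');hsv=cv2.cvtColor(a,cv2.COLOR_BGR2HSV).astype(int)
m=hsv[...,1]<70
# left deck edge
P=[]
for v in range(20,215,3):
    u0=int(155+58*v/230); r=m[v,u0-15:u0+15]
    k=np.argmax(r); P.append(ray('wrist',u0-15+k-.5,v,.08,s)[:2])
P=np.array(P,np.float32); vx,vy,x0,y0=cv2.fitLine(P,cv2.DIST_HUBER,0,.01,.01).ravel(); print('left edge yaw',np.degrees(np.arctan2(vy,vx)),np.abs((P-[x0,y0])@[vy,-vx]).mean(),x0,y0)
P=[]
for u in range(225,485,4):
    v0=int(230-48*(u-213)/282); r=m[v0-14:v0+14,u][::-1]
    k=np.argmax(r); P.append(ray('wrist',u,v0+13-k+.5,.08,s)[:2])
P=np.array(P,np.float32); vx,vy,x0,y0=cv2.fitLine(P,cv2.DIST_HUBER,0,.01,.01).ravel(); print('near edge yaw',np.degrees(np.arctan2(vy,vx)),np.abs((P-[x0,y0])@[vy,-vx]).mean(),x0,y0)
# key positions relative
for nme,u,v in[('fin right',462,136),('fin top',350,40)]: print(nme,ray('wrist',u,v,.172,s))
```

```text
chord 0.016843178898338692 flat yaw 118.73959195329309 centre [0.49003225 0.1441316 ]
rim [0.49079552 0.13341646 0.172     ]
rim [0.47824224 0.14201794 0.172     ]
left edge yaw 10.484668 0.00024869488 0.51385915 0.22993378
near edge yaw -79.53271 0.0003217867 0.43182895 0.055037297
fin right [ 0.51637393 -0.00196262  0.172     ]
fin top [0.58125775 0.08684329 0.172     ]
```

Machine yaw is 10.48° and the flat faces 118.7° in world. The deck edges put the shaft at (0.4916, 0.1444), which agrees with the direct reading, so I'll use (0.4905, 0.1442). I'll grip across the flat at tool yaw 208.7°.

{"name": "play_rows", "arguments": {"commands": [10,-3,0,0,0,-0.175,20,-5,0,0,0,-0.35,29.4,-6.7,0,0,0,-0.525,29.4,-6.7,0,0,0,-0.7,29.4,-6.7,0,0,0,-0.875,29.4,-6.7,0,0,0,-1.05,29.4,-6.7,0,0,0,-1.225,29.4,-6.7,0,0,0,-1.4]}}

```text
time: 3.45
eef_pos: [0.4921, 0.1406, 0.2811]
ee_rot: [[0.167, 0.986, -0.0], [0.986, -0.167, -0.001], [-0.001, -0.0, -1.0]]
wrist_force: [-0.6, -0.6, 0.5]
width: 0.997
gripper_force: 0.0
```

{"name": "play_rows", "arguments": {"commands": [0,0,0,0,0,-0.175,0,0,0,0,0,-0.35,0,0,0,0,0,-0.525,0,0,0,0,0,-0.7,0,0,0,0,0,-0.875,0,0,0,0,0,-1.05,0,0,0,0,0,-1.225,0,0,0,0,0,-1.4]}}

```text
time: 4.45
eef_pos: [0.4921, 0.1406, 0.2811]
ee_rot: [[-0.943, 0.332, -0.0], [0.332, 0.943, -0.001], [-0.0, -0.001, -1.0]]
wrist_force: [-0.4, 0.2, -0.7]
width: 1.0
gripper_force: 0.0
```

{"name": "play_rows", "arguments": {"commands": [0,0,0,0,0,-0.17,0,0,0,0,0,-0.34,0,0,0,0,0,-0.51,0,0,0,0,0,-0.68,0,0,0,0,0,-0.84,0,0,0,0,0,-0.84,0,0,0,0,0,-0.84]}}

```text
time: 5.32
eef_pos: [0.4919, 0.1419, 0.2812]
ee_rot: [[-0.88, -0.475, -0.0], [-0.475, 0.88, -0.0], [0.0, -0.0, -1.0]]
wrist_force: [0.6, 0.3, 0.8]
width: 0.996
gripper_force: 0.0
```

Run:
```python
from h import *
s=telemetry.sense(); R=np.array(s['ee_rot']); print(s['eef_pos'],np.degrees(np.arctan2(R[1,0],R[0,0])),s['qpos'],s['time']); print(R.T@(np.array([.4905,.1442,.145])-s['eef_pos'])*1e3)
```

```text
[0.49186689 0.14190032 0.28120615] -151.63883978381256 [ 1.11912821e-01  3.52262197e-02  1.62882057e+00 -3.77419251e-04
  1.47771868e+00 -1.95384406e+00] 5.325
[6.94448342e-02 2.71163983e+00 1.36205410e+02]
```

{"name": "play_rows", "arguments": {"commands": [0,2.7,50,0,0,0,0,2.7,90,0,0,0,0,2.7,120,0,0,0,0,2.7,136,0,0,0,0,2.7,136,0,0,0]}}

```text
time: 5.95
eef_pos: [0.4897, 0.1453, 0.1444]
ee_rot: [[-0.878, -0.478, -0.002], [-0.478, 0.878, -0.0], [0.002, 0.001, -1.0]]
wrist_force: [0.5, 0.0, 0.2]
width: 1.003
gripper_force: 0.0
```

{"name": "play_rows", "arguments": {"commands": [0,0,0,0,0,0,0,0,0,0,0,0,0,0,0,0,0,0,0,0,0,0,0,0,0,0,0,0,0,0,0,0,0,0,0,0,0,0,0,0,0,0,0,0,0,0,0,0], "hand": 1, "newtons": 25}}

```text
time: 6.95
eef_pos: [0.4907, 0.1458, 0.1461]
ee_rot: [[-0.878, -0.479, 0.001], [-0.479, 0.878, 0.0], [-0.001, -0.0, -1.0]]
wrist_force: [-1.7, 0.7, 6.3]
width: 0.227
gripper_force: 26.3
```

The width of 19.3 mm matches 20 mm across the flat, so the pads sit on it. Now I'll turn it by -108.1°, which is +1.887 rad about tool z.

{"name": "play_rows", "arguments": {"commands": [0,0,0,0,0,0.15,0,0,0,0,0,0.3,0,0,0,0,0,0.45,0,0,0,0,0,0.6,0,0,0,0,0,0.75,0,0,0,0,0,0.9,0,0,0,0,0,1.05,0,0,0,0,0,1.2]}}

```text
time: 7.95
eef_pos: [0.4885, 0.1453, 0.146]
ee_rot: [[-0.761, 0.648, -0.004], [0.648, 0.761, -0.001], [0.003, -0.003, -1.0]]
wrist_force: [-9.1, -0.8, 11.4]
width: 0.225
gripper_force: 26.6
```

{"name": "play_rows", "arguments": {"commands": [0,0,0,0,0,0.15,0,0,0,0,0,0.3,0,0,0,0,0,0.45,0,0,0,0,0,0.6,0,0,0,0,0,0.687,0,0,0,0,0,0.687,0,0,0,0,0,0.687]}}

```text
time: 8.82
eef_pos: [0.4875, 0.1462, 0.146]
ee_rot: [[-0.182, 0.983, -0.006], [0.983, 0.182, 0.001], [0.002, -0.006, -1.0]]
wrist_force: [-9.6, 1.7, 13.2]
width: 0.222
gripper_force: 26.3
```

Run:
```python
from h import *
s=telemetry.sense(); R=np.array(s['ee_rot']); print(np.degrees(np.arctan2(R[1,1],R[0,1])),s['eef_pos'],s['wrist_force'],s['width'])
```

```text
10.508816579578095 [0.4874861  0.14617101 0.14599139] [-9.62420466  1.65301287 13.22859468] 0.22242792618017812
```

The flat is at 10.5°, as intended. Contact suggests the shaft axis is at about (0.4896, 0.1466). I'll let go, rise and verify.

{"name": "play_rows", "arguments": {"commands": [0,0,0,0,0,0,0,0,0,0,0,0,0,0,0,0,0,0,0,0,0,0,0,0,0,0,0,0,0,0], "hand": -1}}

```text
time: 9.45
eef_pos: [0.4904, 0.1455, 0.1452]
ee_rot: [[-0.182, 0.983, -0.0], [0.983, 0.182, -0.0], [-0.0, -0.0, -1.0]]
wrist_force: [-0.0, 0.4, -0.7]
width: 0.998
gripper_force: 0.0
```

{"name": "play_rows", "arguments": {"commands": [0,0,-40,0,0,0,0,0,-90,0,0,0,0,0,-135,0,0,0,0,0,-135,0,0,0,0,0,-135,0,0,0]}}

```text
time: 10.07
eef_pos: [0.4899, 0.1455, 0.2797]
ee_rot: [[-0.182, 0.983, -0.001], [0.983, 0.182, -0.0], [0.0, -0.001, -1.0]]
wrist_force: [0.8, 0.1, 0.8]
width: 0.997
gripper_force: 0.0
```

Run:
```python
from h import *
s,a=snap('wrist','w3.png'); R=np.array(s['ee_rot']);u,v=proj('wrist',[.4896,.146,.172],s)
u,v=int(u),int(v);print(u,v,s['eef_pos'],R.round(3).tolist(),s['time'],s['width'])
c=a[max(v-40,0):v+40,u-40:u+40,::-1]; cv2.imwrite('pics/c3.png',cv2.resize(c,None,fx=7,fy=7,interpolation=3))
```

```text
278 205 [0.48989953 0.1455293  0.27966568] [[-0.182, 0.983, -0.001], [0.983, 0.182, -0.0], [0.0, -0.001, -1.0]] 10.075 0.9966258267088991
```

View pics/c3.png

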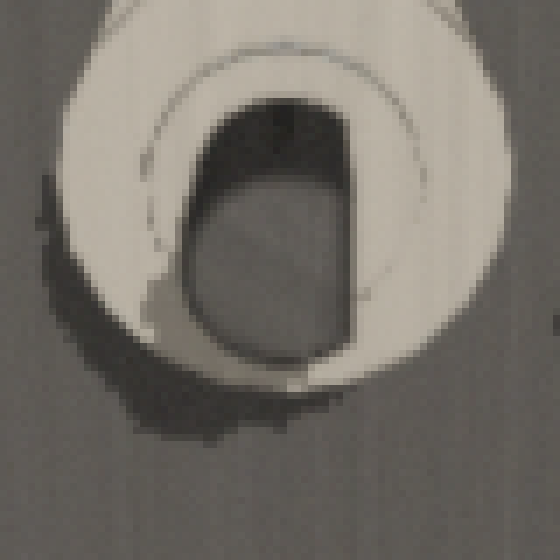

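In the magnified view the flat faces right, along tool +y, and its edge is vertical in the picture. So it squarely faces the handwheel side. On to the collar.

{"name": "play_rows", "arguments": {"commands": [-58,-10.7,0,0,0,-0.158,-116,-21.4,0,0,0,-0.316,-174,-32.1,0,0,0,-0.474,-232,-42.8,10,0,0,-0.632,-290,-53.5,30,0,0,-0.79,-348,-64.2,50,0,0,-0.948,-406,-75,70,0,0,-1.106,-464,-86,90,0,0,-1.265]}}

```text
time: 11.12
eef_pos: [0.4888, -0.3265, 0.1875]
ee_rot: [[-0.993, 0.118, -0.003], [0.118, 0.993, 0.003], [0.003, 0.003, -1.0]]
wrist_force: [1.0, -0.1, 0.4]
width: 1.0
gripper_force: 0.0
```

Run:
```python
from h import *
s=telemetry.sense(); R=np.array(s['ee_rot']); print(s['eef_pos'],np.degrees(np.arctan2(R[1,0],R[0,0])),s['qpos'][5]); print(R.T@(np.array([.4895,-.3857,.12])-s['eef_pos'])*1e3)
```

```text
[ 0.48883247 -0.32648679  0.18749781] 173.24454698391926 -2.18915315538177
[ -7.83602243 -58.89651512  67.32312017]
```

{"name": "play_rows", "arguments": {"commands": [-4,-30,35,0,0,0,-8,-59,60,0,0,0,-8,-59,67,0,0,0,-8,-59,67,0,0,0]}}

```text
time: 11.62
eef_pos: [0.4899, -0.3834, 0.1216]
ee_rot: [[-0.992, 0.123, -0.003], [0.123, 0.992, 0.004], [0.003, 0.003, -1.0]]
wrist_force: [-1.0, -0.0, -0.2]
width: 1.003
gripper_force: 0.0
```

Run:
```python
from ring import *
s,a=snap('wrist','w4.png'); print(s['eef_pos'],s['time']); u,v=proj('wrist',[.4895,-.3857,.016],s);print(u,v); collar('pics/w4.png',s,u,v,R=50)
```

```text
[ 0.48990811 -0.38344842  0.1215648 ] 11.625
275.44140594286375 207.06307336740238
enc 490.56597900390625 -383.7753601074219 19.62257194519043 ellipse [ 489.95313929 -383.60512042] ((278.1326599121094, 207.2921142578125), (42.840484619140625, 43.391151428222656), 68.5044937133789)
dark [274.15441176 185.61029412] 136 [ 473.49830582 -384.74439085] dist 16.494225709213477 yaw deg -176.0393774933137
dark [277.77777778 216.26262626] 198 [ 499.50293024 -385.07299024] dist 9.66194333614135 yaw deg -8.738374108441592
dark [279.98630137 234.09589041] 73 [ 515.3880385 -385.1903591] dist 25.484251599409884 yaw deg -3.5663657936432465
```

View pics/w4.png

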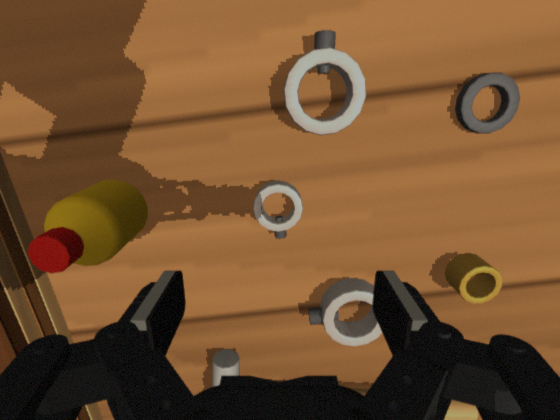

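The collar ring is at (278,207) with its screw at (280,234), so the screw yaw is about -4° and the centre about (0.490, -0.384), directly under the tool. Nothing lies in the fingers' way. I'll descend and grip.

{"name": "play_rows", "arguments": {"commands": [0,0,50,0,0,0,0,0,90,0,0,0,0,0,110,0,0,0,0,0,117,0,0,0,0,0,119,0,0,0,0,0,119,0,0,0]}}

```text
time: 12.42
eef_pos: [0.492, -0.3861, 0.0063]
ee_rot: [[-0.992, 0.122, 0.002], [0.122, 0.992, -0.002], [-0.002, -0.002, -1.0]]
wrist_force: [-0.1, -0.3, 0.4]
width: 1.003
gripper_force: 0.0
```

{"name": "play_rows", "arguments": {"commands": [0,0,0,0,0,0,0,0,0,0,0,0,0,0,0,0,0,0,0,0,0,0,0,0,0,0,0,0,0,0,0,0,0,0,0,0,0,0,0,0,0,0,0,0,0,0,0,0], "hand": 1, "newtons": 80}}

```text
time: 13.42
eef_pos: [0.4916, -0.3858, 0.0057]
ee_rot: [[-0.992, 0.123, 0.001], [0.123, 0.992, -0.001], [-0.002, -0.001, -1.0]]
wrist_force: [0.3, 0.4, 6.3]
width: 0.422
gripper_force: 80.5
```

The width reads 36 mm rather than 40, and the TCP is at 5.7 mm, so this is a shallow tip grip. I'll regrip 5 mm lower.

{"name": "play_rows", "arguments": {"commands": [0,0,0,0,0,0,0,0,0,0,0,0,0,0,0,0,0,0,0,0,3,0,0,0,0,0,5,0,0,0,0,0,5,0,0,0], "hand": -1}}

```text
time: 14.18
eef_pos: [0.4907, -0.3848, -0.0009]
ee_rot: [[-0.992, 0.123, -0.001], [0.123, 0.992, 0.001], [0.001, 0.001, -1.0]]
wrist_force: [-0.7, -0.2, 0.2]
width: 0.999
gripper_force: 0.0
```

{"name": "play_rows", "arguments": {"commands": [0,0,0,0,0,0,0,0,0,0,0,0,0,0,0,0,0,0,0,0,0,0,0,0,0,0,0,0,0,0,0,0,0,0,0,0,0,0,0,0,0,0], "hand": 1, "newtons": 60}}

```text
time: 15.05
eef_pos: [0.4913, -0.3855, 0.0001]
ee_rot: [[-0.992, 0.123, 0.001], [0.123, 0.992, -0.001], [-0.001, -0.001, -1.0]]
wrist_force: [0.5, 0.3, 4.9]
width: 0.438
gripper_force: 60.5
```

Run:
```python
from h import *
s,a=snap('wrist','w5.png'); print(s['eef_pos'],s['time'])
cv2.imwrite('pics/c5.png',cv2.resize(a[150:420,140:420,::-1],None,fx=2,fy=2))
```

```text
[ 4.91329623e-01 -3.85484439e-01  1.04269966e-04] 15.05
```

View pics/c5.png

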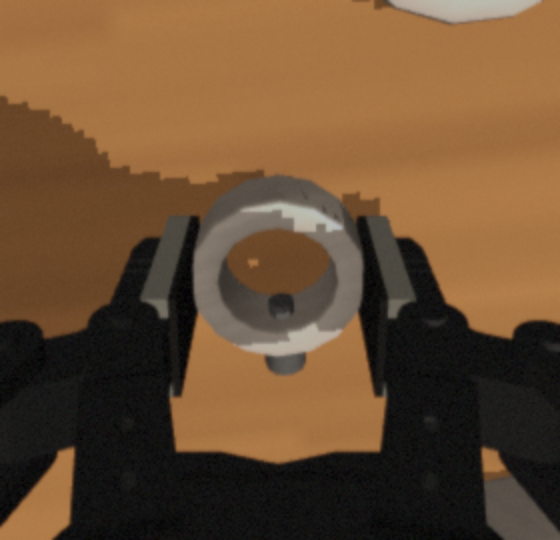

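The collar is well gripped and central, with the screw head at crop (286,362) and the ring centre near (279,272). The screw is about 3.5° off tool -x. I'll lift and carry it over.

Run:
```python
from h import *
s=telemetry.sense();R=np.array(s['ee_rot'])
for v in(283,286): print('collar in tool mm',R.T@(ray('wrist',279.5,v,.016,s)-s['eef_pos'])*1e3)
print('screw',R.T@(ray('wrist',140+143,150+183,.009,s)-s['eef_pos'])*1e3)
```

```text
collar in tool mm [  4.26440513   0.3126573  -15.90109411]
collar in tool mm [  2.76374724   0.31379474 -15.89965169]
screw [-27.7618264    2.06393792  -8.87157818]
```

{"name": "play_rows", "arguments": {"commands": [0,0,-10,0,0,0,0,0,-40,0,0,0,0,0,-90,0,0,0,0,0,-140,0,0,0,0,0,-190,0,0,0,0,0,-240,0,0,0,0,0,-240,0,0,0]}}

```text
time: 15.98
eef_pos: [0.4929, -0.387, 0.2456]
ee_rot: [[-0.992, 0.122, 0.007], [0.122, 0.992, -0.008], [-0.008, -0.007, -1.0]]
wrist_force: [-0.3, 0.1, -1.1]
width: 0.44
gripper_force: 60.3
```

{"name": "play_rows", "arguments": {"commands": [6,50,0,0,0,-0.03,12,100,0,0,0,-0.06,18,150,0,0,0,-0.09,25,200,0,0,0,-0.12,31,250,0,0,0,-0.15,37,300,0,0,0,-0.18,43,350,0,0,0,-0.21,49,400,0,0,0,-0.243]}}

```text
time: 16.98
eef_pos: [0.4895, 0.0197, 0.2375]
ee_rot: [[-0.993, -0.121, -0.004], [-0.121, 0.993, 0.001], [0.004, 0.001, -1.0]]
wrist_force: [1.4, -0.6, -0.9]
width: 0.435
gripper_force: 60.3
```

Run:
```python
from h import *
s=telemetry.sense(); R=np.array(s['ee_rot']); print(s['eef_pos'],np.degrees(np.arctan2(R[1,0],R[0,0])),s['qpos'][5]); print(R.T@(np.array([.4895,.147,.21])-s['eef_pos'])*1e3)
```

```text
[0.48947473 0.01969697 0.23748024] -173.05986601917263 -1.8285493016886691
[-15.5144958  126.34029524  27.54370845]
```

{"name": "play_rows", "arguments": {"commands": [-6,42,0,0,0,0,-11,84,0,0,0,0,-17,126,10,0,0,0,-17,126,28,0,0,0,-17,126,28,0,0,0]}}

```text
time: 17.6
eef_pos: [0.4903, 0.1444, 0.208]
ee_rot: [[-0.993, -0.12, -0.008], [-0.12, 0.993, -0.002], [0.008, -0.001, -1.0]]
wrist_force: [-1.1, -0.3, -0.4]
width: 0.439
gripper_force: 60.4
```

Run:
```python
from h import *
s,a=snap('wrist','w6.png'); R=np.array(s['ee_rot']); print(s['eef_pos'],np.degrees(np.arctan2(R[1,0],R[0,0])),s['time'])
print(R.T@(np.array([.4895,.147,.21])-s['eef_pos'])*1e3)
c=a[170:420,140:420,::-1]; cv2.imwrite('pics/c6.png',cv2.resize(c,None,fx=2.2,fy=2.2,interpolation=3))
```

```text
[0.49026054 0.14444175 0.20798964] -173.08380168770466 17.6
[ 0.46253046  2.62995122 -2.00849579]
```

View pics/c6.png

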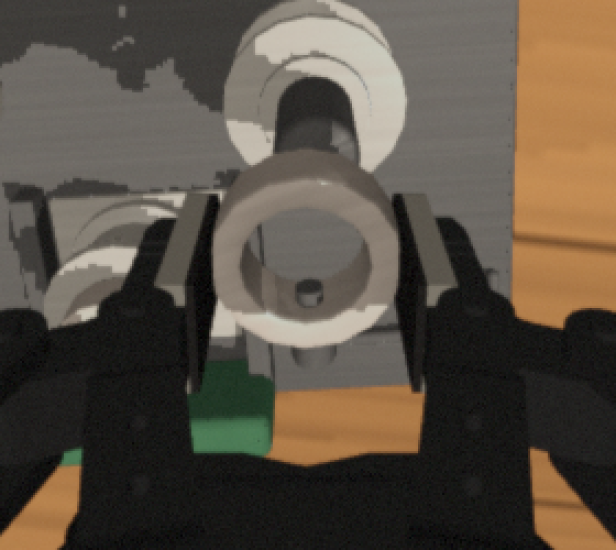

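The picture shows the shaft and roll centred at u≈284 and the collar at u≈279. That means about +3 mm in tool y, which agrees with the computed 2.6 mm. I'll correct it and descend gently to the shaft top.

{"name": "play_rows", "arguments": {"commands": [-0.5,2.8,10,0,0,0,-0.5,2.8,22,0,0,0,-0.5,2.8,30,0,0,0,-0.5,2.8,36,0,0,0,-0.5,2.8,38,0,0,0,-0.5,2.8,40,0,0,0,-0.5,2.8,40,0,0,0]}}

```text
time: 18.52
eef_pos: [0.4935, 0.1479, 0.172]
ee_rot: [[-0.993, -0.12, 0.001], [-0.12, 0.993, 0.0], [-0.001, -0.0, -1.0]]
wrist_force: [-0.4, -0.1, 0.0]
width: 0.436
gripper_force: 60.6
```

{"name": "play_rows", "arguments": {"commands": [0,0,1,0,0,0,0,0,2,0,0,0,0,0,3,0,0,0,0,0,4,0,0,0,0,0,4,0,0,0]}}

```text
time: 19.15
eef_pos: [0.494, 0.148, 0.171]
ee_rot: [[-0.993, -0.12, 0.002], [-0.12, 0.993, -0.0], [-0.002, -0.0, -1.0]]
wrist_force: [-6.3, -1.8, 14.4]
width: 0.441
gripper_force: 62.2
```

There's contact, and the force pushes the tool towards -x. The measured x is about 3 mm high, so I'll back off and shift.

{"name": "play_rows", "arguments": {"commands": [0,0,-4,0,0,0,3,0,-4,0,0,0,3,0,-2,0,0,0,3,0,0,0,0,0,3,0,1,0,0,0,3,0,2,0,0,0,3,0,2,0,0,0]}}

```text
time: 20.02
eef_pos: [0.49, 0.1475, 0.1653]
ee_rot: [[-0.993, -0.12, -0.001], [-0.12, 0.993, -0.0], [0.001, -0.0, -1.0]]
wrist_force: [-1.6, 0.2, -1.1]
width: 0.442
gripper_force: 60.4
```

It's over the shaft at z 0.165 with no force. I'll lower it towards the hub.

{"name": "play_rows", "arguments": {"commands": [0,0,4,0,0,0,0,0,8,0,0,0,0,0,12,0,0,0,0,0,15,0,0,0,0,0,18,0,0,0,0,0,21,0,0,0,0,0,24,0,0,0,0,0,24,0,0,0]}}

```text
time: 21.02
eef_pos: [0.49, 0.1475, 0.141]
ee_rot: [[-0.993, -0.12, -0.001], [-0.12, 0.993, -0.0], [0.001, 0.0, -1.0]]
wrist_force: [-1.1, -1.4, -1.6]
width: 0.436
gripper_force: 60.4
```

{"name": "play_rows", "arguments": {"commands": [0,0,2,0,0,0,0,0,4,0,0,0,0,0,6,0,0,0,0,0,8,0,0,0,0,0,9,0,0,0,0,0,9,0,0,0], "hand": 1, "newtons": 100}}

```text
time: 21.78
eef_pos: [0.49, 0.1475, 0.133]
ee_rot: [[-0.993, -0.12, -0.001], [-0.12, 0.993, -0.0], [0.001, -0.0, -1.0]]
wrist_force: [-4.5, -1.7, 4.1]
width: 0.426
gripper_force: 100.8
```

{"name": "play_rows", "arguments": {"commands": [0,0,1,0,0,0,0,0,2,0,0,0,0,0,2,0,0,0]}}

```text
time: 22.15
eef_pos: [0.4901, 0.1475, 0.1314]
ee_rot: [[-0.993, -0.12, -0.0], [-0.12, 0.993, -0.0], [0.0, -0.0, -1.0]]
wrist_force: [-6.2, -1.4, 7.4]
width: 0.428
gripper_force: 101.1
```

{"name": "play_rows", "arguments": {"commands": [0,0,1,0,0,0,0,0,2,0,0,0,0,0,2,0,0,0]}}

```text
time: 22.52
eef_pos: [0.4901, 0.1475, 0.1298]
ee_rot: [[-0.993, -0.12, -0.0], [-0.12, 0.993, -0.0], [0.0, -0.0, -1.0]]
wrist_force: [-7.6, -1.6, 9.2]
width: 0.421
gripper_force: 101.3
```

{"name": "play_rows", "arguments": {"commands": [0.5,0,1,0,0,0,0.7,0,2,0,0,0,0.7,0,2,0,0,0]}}

```text
time: 22.9
eef_pos: [0.4901, 0.1475, 0.1283]
ee_rot: [[-0.993, -0.12, 0.001], [-0.12, 0.993, -0.0], [-0.001, -0.0, -1.0]]
wrist_force: [-6.7, -1.4, 9.3]
width: 0.423
gripper_force: 101.4
```

{"name": "play_rows", "arguments": {"commands": [0,0,1,0,0,0,0,0,2,0,0,0,0,0,2,0,0,0]}}

```text
time: 23.28
eef_pos: [0.4901, 0.1475, 0.1281]
ee_rot: [[-0.993, -0.12, 0.001], [-0.12, 0.993, -0.0], [-0.001, -0.0, -1.0]]
wrist_force: [-11.2, -2.6, 20.2]
width: 0.425
gripper_force: 102.8
```

{"name": "play_rows", "arguments": {"commands": [0,0,0.5,0,0,0,0,0,0.5,0,0,0,0,0,0.5,0,0,0,0,0,0.5,0,0,0,0,0,0.5,0,0,0,0,0,0.5,0,0,0,0,0,0.5,0,0,0,0,0,0.5,0,0,0]}}

```text
time: 24.28
eef_pos: [0.4901, 0.1475, 0.1281]
ee_rot: [[-0.993, -0.12, 0.001], [-0.12, 0.993, -0.0], [-0.001, -0.0, -1.0]]
wrist_force: [-12.4, -3.3, 22.7]
width: 0.429
gripper_force: 103.0
```

Run:
```python
from ring import *
s,a=snap('wrist','w7.png'); p,R=np.array(s['eef_pos']),np.array(s['ee_rot'])
print(p,s['wrist_force'],s['width'],np.degrees(np.arctan2(R[1,0],R[0,0])))
# slip check: collar top-face outline widths in tool view vs w5 (collar at bench, same grasp)
for fn in('pics/w5.png','pics/w6.png','pics/w7.png'):
    g=cv2.cvtColor(cv2.imread(fn),cv2.COLOR_BGR2GRAY).astype(int); r=g[280:330:6,225:335]
    print(fn,[(225+int(np.argmax(x>75)),334-int(np.argmax(x[::-1]>75))) for x in r])
```

```text
[0.4901153  0.14747862 0.12810096] [-12.42313089  -3.3291621   22.74841656] 0.4286998542841712 -173.09618181533608
pics/w5.png [(237, 320), (237, 320), (237, 320), (237, 320), (239, 334), (238, 319), (237, 320), (236, 321), (235, 322)]
pics/w6.png [(225, 334), (225, 334), (237, 334), (237, 320), (238, 334), (238, 319), (236, 320), (235, 321), (252, 322)]
pics/w7.png [(225, 334), (225, 334), (225, 334), (238, 334), (225, 334), (242, 318), (238, 319), (237, 320), (236, 321)]
```

The reading is steady at 128.1 mm, the expected collar height with the roll home. The force is stiff at 23 N against the 10 N spring, and the collar hasn't slipped in the grip. I'm handing the job in.

```bash
python3 -c "
from workcell import robot; print(robot.job_done())"
```

```text
the job is handed in; nothing more can be done
None
```

I turned the shaft's flat to face the handwheel side and fitted the collar with its set screw on the flat; I handed in still holding it pressed down (23 N), with the roll against its stop.

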